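Load the painter's tray, tall can at the back first

TASK

Get the painter's grey two-bay tray ready: stand the tall spray can in the back bay (the one beside the wire rail, away from the robot) first, so that nothing has to be reached over, and then stand the small steel tin in the front bay. Set each one down upright on the floor of its bay without dropping it, knock neither over, and leave the wide tub where it is.

Things in the scene. Friction and masses are not known exactly. Their poses are not given: they have to be found in the camera images.
- spray_can_center (a point): Tall round spray-paint can, upright on the table: 180 mm high, white body 54 mm in diameter up to 124 mm, then a straight grey cap 52 mm in diameter up to the flat top. About 0.25 kg. The point is on its axis half-way up, 90 mm above its underside; z is up. Best gripped on the cap, from above, about 60 mm above this point (30 mm below the top).
- tin_center (a point): Small straight round steel tin with a paper band, upright on the table: 60 mm in diameter, 90 mm high, about 0.3 kg. The point is on its axis half-way up, 45 mm above its underside; z is up. Grip it anywhere on its side.
- tray: Grey steel tray fixed on the table, 220 (x) by 130 mm (y); walls and divider 25 mm high, 4 mm thick, floor 4 mm. Origin: centre of its underside; x points to its back, away from the robot within 18 degrees; z up. The divider at x = 0 parts front bay (centre x = -54 mm) and back bay (x = +54 mm), both at y = 0, 104 (x) by 122 mm (y) inside. A wire rail 73 mm high stands on the back edge.
- tub_center (a point): Bystander, not to be moved: wide white tub with flat red lid, 92 mm in diameter, 88 mm high. The point is on its axis half-way up, 44 mm above its underside. It, the can, the tin and a roll of tape (100 mm across, 48 mm high, lying flat) stand left and right of the tray, two on each side, centres at least 130 mm apart.

How it is judged:
By the outcome, as a careful person would: the job done as asked, in the order asked, and still so for the second after the job is handed in, with the robot touching nothing.
It also fails if it takes over 62 s, if anything falls off the work surface, if the arm or the gripper's body presses on something with over 40 N, if the wrist force passes 120 N, or if a joint passes its speed limit or range.

ROBOT

A 7-joint arm with a two-finger parallel gripper is mounted at the origin on the work surface. World frame = base frame: x ahead of the robot, y to its left, z up, the work surface at z = 0. Lengths are in mm, angles in degrees, forces in N, time in s.
With the tool pointing down it reaches from about 425 to 1025 mm from the base axis. Payload 3.6 kg.
Tool frame: the origin (TCP) lies at the very end of the fingers, on their centre line; the grasp point (between the pads) lies arm.grip_point_offset behind it (arm.grip_point_offset is the distance from the TCP to the grasp point, in mm); y points along the fingers, x is the direction in which the jaws open and shut, and the axes are right-handed (so a half turn about y gives the same grasp; the last joint's range is limited). The gripper opens to 85 mm and grips with 20 to 120 N. Pads are 22 mm wide; open, the fingers measure 114 mm over their backs; the gripper's body (76 mm by 85 mm) begins 54 mm behind the grasp point. The pads swing forward as they close: fully open they stand 13 mm farther back than shut.
Start: joints at [69.471, 33.873, 2.773, 92.16, -1.908, 54.013, -1.931], TCP at [189.746, -699.733, 231.302] pointing down, gripper open.
Joint ranges: [-153.93, 153.93], [-27.13, 128.08], [-72.61, 78.16], [10.71, 143.7], [-87.88, 267.88], [4.46, 118.87], [-176.78, 176.78]. Speed limits (degrees/s): [147.25, 147.25, 180, 180, 180, 180, 180].

INTERFACE

Orientations are given as [roll, pitch, yaw] about the fixed x, y, z axes, in that order (R = Rz(yaw) Ry(pitch) Rx(roll)).
In Python, from rig import arm, grab_frame, get_calibration, look_for, masks_of gives the robot as it stands.
- The arm moves only by the tool servo_tool, never from a script. Its argument "increments" is a list of rows, each an object with "offset": the shift along the tool's x, y, z in m, a list of three; "turn": the turn about the tool's y in degrees. In form: [{"offset": [x, y, z], "turn": turn}, ...]. A call has 1 to 8 rows; each row is the pose to reach, as a shift and turn from the pose commanded when the call began, along the tool's axes at that moment; what a row does not reach only later rows make up. A row lasts 1/10 s, in which the tool goes at most 50 mm and 8.59 degrees, less where a joint would pass 70% of its speed; a pose out of reach is approached as far as the arm can. A call with a gripper value outside its range is refused whole. "hand" is the closure, from 0 (fully open) to 1 (shut), set as the call begins (left out, the last holds). The fingers move at their own pace and stop on an object; "grip_force" is the grip in N (left out, the last holds). Time passes only in rows, so rows that repeat a pose let the fingers close. It gives the time, the measured TCP pose, the force and the opening at its end, in the units of the state.
- arm.get_state(): the state, without advancing time (a new reading comes with each control period).
- grab_frame(name): name is "scene" or "top" or "wrist"; returns (picture, depth): 400x640x3 uint8, red, green, blue; 400x640 float32, mm along the optical axis (not along the pixel's ray), 0 where there is no reading.
- get_calibration(name): a dict with "intrinsics" (3x3 intrinsics, pixels), "xyz" and "attitude" of the camera in the world. Camera axes: x right, y up, looking along -z (the intrinsics and any distortion apply to the point x, -y, -z); pixel columns grow to the right and rows downward; lengths in mm; the calibration is good to about 2 mm. A picture is of the moment at which its call begins: read the wrist's pose just before it. get_calibration takes no time and is no camera call; for the wrist camera it gives the pose at the moment of the call.
- arm.sign_off(): hands the job in, once; it reports no verdict.
Trained networks look in the newest picture that a camera, given by its name, has taken for a name from the list of things; names that differ only in an ending like _2 or _b are one class to them, and where a whole thing is asked for, a point or a joint stands for the part that bears it (a point fixed in the world has none). Each returns a list of dicts, best first, with "score" (0 to 1); they miss things now and then, are a little off and sometimes report something else, mostly with a low value. They report only what shows in the picture. A call takes as long as a camera call.
- look_for(camera, query): "rect" ([left, top, right, bottom] in pixels, round what is visible of it).
- masks_of(camera, query): "mask" (400x640 bool, what is visible of it) and "rect" ([left, top, right, bottom] in pixels, round what is visible of it).
The state is a dict: "time": time; "qpos": joint angles; "dq": joint speeds; "tau": joint torques, N m; "position": TCP position; "ee_rot": TCP orientation; "wrist_force": force on the tool from outside, world axes, zero at the start; "moment": the same for the moment, N m; "opening": finger opening in mm.
Only numpy, scipy, OpenCV 4.12 (cv2) and the standard library are available. Lean on these libraries where they do the work, as an engineer would, in place of code of your own. Each camera call takes 0.05 s, during which the arm holds its last target. There are 200 camera calls.

## Working session

There is one attempt and no reset: what is moved stays moved. The work goes in short steps, Python scripts to look and compute and a tool call to move; the robot and the scene stay as the last step left them, time stands still between calls to the robot, and variables do not carry over. Pictures are saved under pics/ and viewed, about 8 in all and at most 12, crops included, and the job is handed in when it is done.

Besides the shell and the picture viewer there is one more tool, called after "Call:" as name(argument=value, ...) on one line, values as JSON. servo_tool: Moves the arm, as the interface text tells. Its arguments: {"type":"object","properties":{"increments":{"type":"array","items":{"type":"object","properties":{"offset":{"type":"array","items":{"type":"number"}},"turn":{"type":"number"}}}},"hand":{"type":"number"},"grip_force":{"type":"number"}},"required":["increments"]}

```bash
ls; mkdir -p pics
cat > h.py <<'E'
from rig import arm, grab_frame, get_calibration, look_for, masks_of
import numpy as np, cv2
from scipy.spatial.transform import Rotation as R
np.set_printoptions(precision=1,suppress=True)
def cloud(name,d):
    c=get_calibration(name);K=np.array(c["intrinsics"])
    v,u=np.mgrid[:400,:640]
    dist=np.array(c.get("distortion",np.zeros(5)),float)
    p=cv2.undistortPoints(np.stack([u,v],-1).reshape(-1,1,2).astype(np.float64),K,dist).reshape(400,640,2)
    P=np.stack([p[...,0]*d,-p[...,1]*d,-d],-1)
    att=np.array(c["attitude"],float)
    Rm=att if att.shape==(3,3) else R.from_euler('xyz',att,degrees=True).as_matrix()
    W=P@Rm.T+np.array(c["xyz"]); W[d<=0]=np.nan
    return W
E
python3 - <<'E'
from h import *
print({k:v for k,v in arm.get_state().items()}, arm.grip_point_offset)
for n in("scene","top"):
    c=get_calibration(n);print(n,c)
    im,d=grab_frame(n);W=cloud(n,d)
    cv2.imwrite(f"pics/{n}0.png",im[...,::-1])
    for q in("spray_can_center","tin_center","tub_center","tray"):
        for m in masks_of(n,q)[:2]:
            P=W[m["mask"]];P=P[~np.isnan(P[:,0])]
            print(q,m["score"],np.array(m["rect"]),len(P),np.percentile(P,[2,50,98],axis=0).tolist() if len(P) else 0)
            if len(P):
                z=np.percentile(P[:,2],97);T=P[abs(P[:,2]-z)<6]
                print("   top z",z,"mean",T.mean(0),"rect mid",cv2.minAreaRect(T[:,:2].astype(np.float32)))
E
```

```text
pics
{'time': 0.0, 'qpos': array([69.5, 33.9,  2.8, 92.2, -1.9, 54. , -1.9]), 'dq': array([-0. ,  0.1,  0. , -0. , -0. ,  0.1,  0. ]), 'tau': array([ -0. , -54.9,   1.5, -19.8,   0. ,   0. ,   0. ]), 'position': array([ 189.5, -698.9,  230.1]), 'ee_rot': array([-90. ,   0.1, -74.8]), 'wrist_force': array([-0.6,  0.7, -0.3]), 'moment': array([ 0., -0., -0.]), 'opening': 85.71378612385683} 18.700000000000003
scene {'intrinsics': array([[385.1,   0. , 319.3],
       [  0. , 385.1, 201.5],
       [  0. ,   0. ,   1. ]]), 'xyz': array([758.7, 363.7, 787. ]), 'attitude': array([ 31.3,  -0.7, 150.8])}
spray_can_center 0.89 [212.4  84.2 247.7 149.8] 1476 [[592.5886081276524, -328.3483807099367, 6.161058110564056], [619.877309526385, -287.8340241876961, 121.32412458206596], [641.6068396776348, -280.64000480168204, 182.98649588461478]]
   top z 182.7901292273063 mean [ 616.2 -305.1  181.5] rect mid ((615.7003173828125, -306.763671875), (49.36130905151367, 50.42463302612305), 33.763607025146484)
tin_center 0.7 [357.4 334.8 398.4 376. ] 1363 [[570.9590508411728, 284.9736937294471, 1.875587179114
[... 2114 characters left out ...]
250.54503477201428, 0.31896834509483146], [453.38627226093126, 287.4091395160495, 86.71397604425272], [497.91784717963213, 334.2029868408526, 91.0581791507475]]
   top z 90.73624217257725 mean [454.9 292.3  87.6] rect mid ((454.556396484375, 293.31805419921875), (87.59578704833984, 90.81498718261719), 1.5540691614151)
tray 0.58 [284.4 148.  358.3 255.3] 5293 [[441.77187899697395, -46.940271192709034, -1.3714785198943535], [553.367474924919, 27.317825847846247, 4.265801310592906], [663.9202918027114, 100.0327072119814, 68.63405478262622]]
   top z 28.053586442497 mean [548.2  28.4  25. ] rect mid ((547.7125854492188, 26.8582763671875), (130.0942840576172, 220.621826171875), 77.43370056152344)
```

View pics/top0.png

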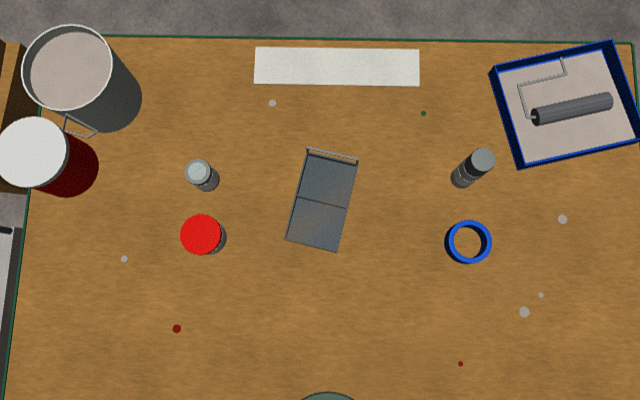

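View pics/scene0.png

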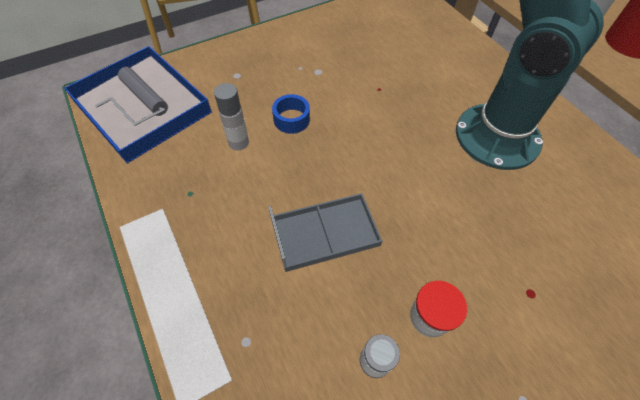

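Pictures: the tray spans about (285–358, 148–255) in the top view, with the rail at its upper end (332,153) so its back leans to −y. The can is at (473,167), tape (468,242), tin (200,173) and tub (200,235). The measured sizes and heights fit what was given.

Call:
servo_tool(increments=[{"offset":[-0.022,-0.003,0.043],"turn":3.5},{"offset":[-0.044,-0.006,0.086],"turn":7},{"offset":[-0.066,-0.009,0.129],"turn":10.5},{"offset":[-0.088,-0.012,0.172],"turn":14},{"offset":[-0.11,-0.015,0.215],"turn":17.5},{"offset":[-0.132,-0.018,0.258],"turn":21},{"offset":[-0.154,-0.021,0.301],"turn":24.5},{"offset":[-0.176,-0.024,0.344],"turn":28}], hand=0, grip_force=40)

```text
time: 1.3
position: [477.0, -438.4, 255.7]
ee_rot: [-90.0, -0.0, -103.0]
wrist_force: [0.2, -1.5, 0.5]
opening: 85.3
```

```bash
cat >> h.py <<'E'
def to(x,y,z,yaw=None):
    s=arm.get_state();Rm=R.from_euler('xyz',s["ee_rot"],degrees=True).as_matrix()
    print("t",round(s["time"],2),"pos",s["position"],s["ee_rot"],"F",s["wrist_force"],"open",s["opening"],"q7",s["qpos"][6])
    print("offset mm",Rm.T@(np.array([x,y,z])-s["position"]))
E
python3 -c "
from h import *
to(615.5,-308.5,260)"
```

```text
t 1.3 pos [ 477.  -438.4  255.7] [ -90.   -0. -103.] F [ 0.2 -1.5  0.5] open 85.32081031191188 q7 -59.60555946579659
offset mm [-157.7   -4.3  105.8]
```

Call:
servo_tool(increments=[{"offset":[-0.04,-0.001,0.0265],"turn":0},{"offset":[-0.08,-0.002,0.053],"turn":0},{"offset":[-0.12,-0.003,0.0795],"turn":0},{"offset":[-0.158,-0.004,0.106],"turn":0},{"offset":[-0.158,-0.004,0.106],"turn":0},{"offset":[-0.158,-0.004,0.106],"turn":0}])

```text
time: 1.9
position: [615.5, -307.2, 259.1]
ee_rot: [-90.0, 0.0, -102.6]
wrist_force: [-0.6, 0.2, -0.2]
opening: 85.3
```

Run:
```python
from h import *
im,d=grab_frame("wrist");W=cloud("wrist",d);cv2.imwrite("pics/w1.png",im[...,::-1])
for m in masks_of("wrist","spray_can_center")[:2]:
    P=W[m["mask"]];P=P[~np.isnan(P[:,0])]
    if len(P):
        z=np.percentile(P[:,2],95);T=P[abs(P[:,2]-z)<5];print(m["score"],m["rect"],z,cv2.minEnclosingCircle(T[:,:2].astype(np.float32)),T.mean(0))
to(615.5,-308.5,131)
```

```text
0.8 [289.3, 135.0, 363.0, 237.8] 180.53930098235017 ((614.8709716796875, -313.0456848144531), 25.89126968383789) [ 616.3 -313.3  179.5]
t 2.0 pos [ 613.  -310.8  259.3] [ -90.    -0.1 -102.9] F [-0.1 -0.1 -1.1] open 84.96679756927509 q7 -75.5922228796688
offset mm [ -2.9 128.3   2.1]
```

View pics/w1.png

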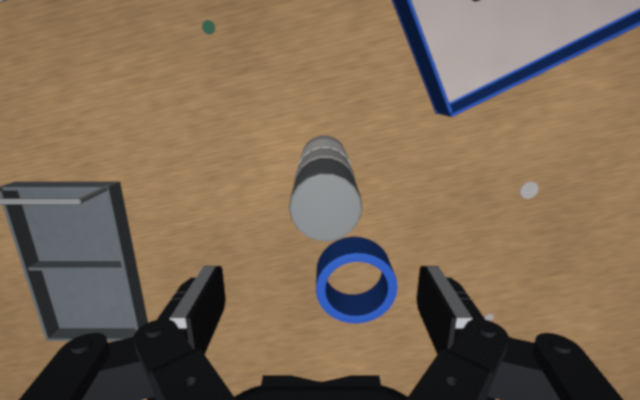

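Wrist view: the can's cap top is at (325,207), centred between the fingers (column about 321). The tape is below it and the tray is at left.

Call:
servo_tool(increments=[{"offset":[0.001,0.03,0.001],"turn":0},{"offset":[0.001,0.06,0.001],"turn":0},{"offset":[0.001,0.09,0.001],"turn":0},{"offset":[0.001,0.115,0.001],"turn":0},{"offset":[0.001,0.128,0.001],"turn":0},{"offset":[0.001,0.128,0.001],"turn":0},{"offset":[0.001,0.128,0.001],"turn":0}])

```text
time: 2.7
position: [614.9, -311.8, 132.2]
ee_rot: [-89.9, -0.0, -102.9]
wrist_force: [-0.0, -0.1, 0.0]
opening: 85.3
```

Call:
servo_tool(increments=[{"offset":[0,0,0],"turn":0},{"offset":[0,0,0],"turn":0},{"offset":[0,0,0],"turn":0},{"offset":[0,0,0],"turn":0},{"offset":[0,0,0],"turn":0},{"offset":[0,0,0],"turn":0},{"offset":[0,0,0],"turn":0},{"offset":[0,0,0],"turn":0}], hand=1, grip_force=40)

```text
time: 3.5
position: [616.0, -310.7, 132.9]
ee_rot: [-89.8, -0.0, -102.8]
wrist_force: [-0.1, 1.0, 5.7]
opening: 51.4
```

Call:
servo_tool(increments=[{"offset":[0,0,0],"turn":0},{"offset":[0,0,0],"turn":0},{"offset":[0,-0.01,0],"turn":0},{"offset":[0,-0.02,0],"turn":0},{"offset":[0,-0.02,0],"turn":0}])

```text
time: 4.0
position: [615.7, -311.1, 152.9]
ee_rot: [-89.8, -0.0, -102.8]
wrist_force: [0.9, 0.6, -1.7]
opening: 51.0
```

Call:
servo_tool(increments=[{"offset":[0,-0.03,0],"turn":0},{"offset":[0,-0.06,0],"turn":0},{"offset":[0,-0.09,0],"turn":0},{"offset":[0,-0.1,0],"turn":0},{"offset":[0,-0.1,0],"turn":0}])

```text
time: 4.5
position: [615.6, -311.0, 252.8]
ee_rot: [-89.8, -0.0, -102.8]
wrist_force: [0.5, -0.2, -2.9]
opening: 50.9
```

Run:
```python
from h import *
C=[]
for n in("scene","top"):
    im,d=grab_frame(n);W=cloud(n,d)
    k=(W[...,2]>20)&(W[...,2]<33)&(abs(W[...,0]-550)<150)&(abs(W[...,1]-27)<120)
    T=W[k][:,:2].astype(np.float32);r=cv2.minAreaRect(T);print(n,len(T),r)
    lo,hi=np.percentile(W[k],[1,99],axis=0);print(lo,hi)
    C.append(r[0])
c=np.mean(C,0);a=np.radians(-12.6);u=np.array([np.cos(a),np.sin(a)])
print("back",c+55*u,"front",c-57*u)
to(*(c+55*u),253)
```

```text
scene 811 ((546.701171875, 30.039337158203125), (132.81585693359375, 220.69454956054688), 77.50789642333984)
[430.  -51.7  20.1] [662.8 115.2  29.5]
top 588 ((547.8223876953125, 26.88404083251953), (130.2460479736328, 220.88783264160156), 77.44032287597656)
[429.  -55.5  20.3] [664.  110.2  29.9]
back [600.9  16.5] front [491.6  40.9]
t 4.6 pos [ 613.9 -309.9  249.7] [ -90.2    0.  -102.8] F [-0.9  0.4 -1.1] open 51.091487979910795 q7 -75.4406913520734
offset mm [-315.4   -2.9  -85. ]
```

Call:
servo_tool(increments=[{"offset":[-0.012,0,-0.0033],"turn":0},{"offset":[-0.04,0,-0.011],"turn":0},{"offset":[-0.07,0,-0.0192],"turn":0},{"offset":[-0.1,0,-0.0275],"turn":0},{"offset":[-0.13,0,-0.0357],"turn":0},{"offset":[-0.16,0,-0.044],"turn":0},{"offset":[-0.19,0,-0.0522],"turn":0},{"offset":[-0.22,0,-0.0605],"turn":0}])

```text
time: 5.4
position: [603.2, -79.9, 249.6]
ee_rot: [-90.2, 0.0, -102.8]
wrist_force: [0.6, 0.4, -1.4]
opening: 51.3
```

Call:
servo_tool(increments=[{"offset":[-0.03,0,-0.0083],"turn":0},{"offset":[-0.06,0,-0.0165],"turn":0},{"offset":[-0.08,0,-0.022],"turn":0},{"offset":[-0.096,0,-0.0264],"turn":0},{"offset":[-0.096,0,-0.0264],"turn":0},{"offset":[-0.096,0,-0.0264],"turn":0}])

```text
time: 6.0
position: [599.8, 16.3, 250.7]
ee_rot: [-90.1, -0.1, -102.8]
wrist_force: [-0.3, -1.1, -1.9]
opening: 51.2
```

Run:
```python
from h import *
to(600.9,16.5,140)
im,d=grab_frame("scene");W=cloud("scene",d)
cv2.imwrite("pics/s2.png",cv2.resize(im[120:320,180:440,::-1],None,fx=3,fy=3,interpolation=cv2.INTER_CUBIC))
for m in masks_of("scene","spray_can_center")[:1]:
    P=W[m["mask"]];P=P[~np.isnan(P[:,0])];print(m["score"],m["rect"],np.percentile(P,[3,50,97],axis=0))
```

```text
t 6.0 pos [599.8  16.3 250.7] [ -90.1   -0.1 -102.8] F [-0.3 -1.1 -1.9] open 51.24656047187517 q7 -105.77597333695175
offset mm [ -0.6 110.7   1.1]
0.97 [278.2, 153.2, 314.6, 222.4] [[577.5  -0.8 122.9]
 [615.6  36.7 209.8]
 [626.   45.5 299.7]]
```

View pics/s2.png

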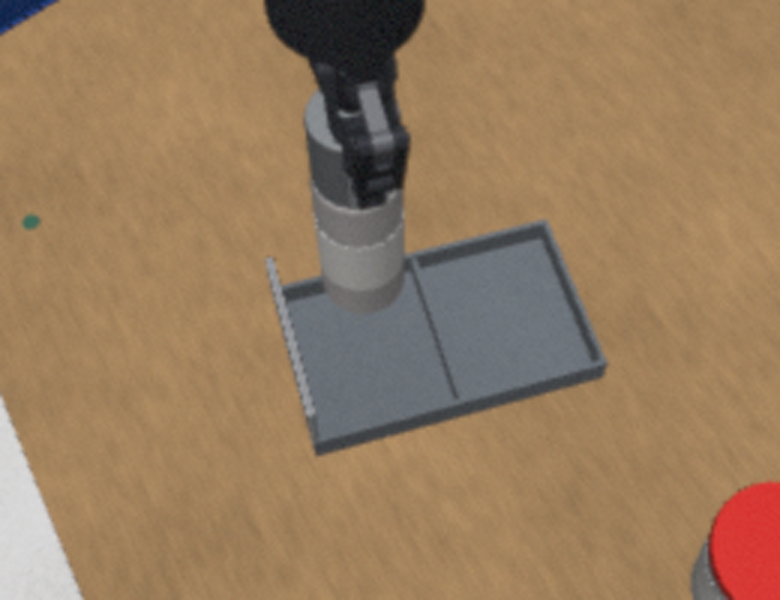

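Scene crop: the can hangs upright (base at about (362,300)) above the back bay, between the rail and the divider (410–455). I'll lower it and feel for the floor.

Call:
servo_tool(increments=[{"offset":[0,0.02,0],"turn":0},{"offset":[0,0.045,0],"turn":0},{"offset":[0,0.07,0],"turn":0},{"offset":[0,0.09,0],"turn":0},{"offset":[0,0.104,0],"turn":0},{"offset":[0,0.11,0],"turn":0},{"offset":[0,0.11,0],"turn":0},{"offset":[0,0.11,0],"turn":0}])

```text
time: 6.9
position: [601.1, 16.6, 142.1]
ee_rot: [-89.9, 0.0, -102.9]
wrist_force: [-0.5, -0.5, -1.1]
opening: 51.0
```

Call:
servo_tool(increments=[{"offset":[0,0.001,0],"turn":0},{"offset":[0,0.002,0],"turn":0},{"offset":[0,0.003,0],"turn":0},{"offset":[0,0.004,0],"turn":0},{"offset":[0,0.004,0],"turn":0}])

```text
time: 7.4
position: [600.2, 16.9, 137.2]
ee_rot: [-90.0, -0.0, -102.8]
wrist_force: [0.5, -0.6, -2.8]
opening: 50.9
```

Call:
servo_tool(increments=[{"offset":[0,0.0005,0],"turn":0},{"offset":[0,0.001,0],"turn":0},{"offset":[0,0.001,0],"turn":0}])

```text
time: 7.7
position: [600.5, 16.9, 136.9]
ee_rot: [-90.0, 0.0, -102.8]
wrist_force: [-1.1, 0.6, 3.7]
opening: 51.4
```

Call:
servo_tool(increments=[{"offset":[0,0.0005,0],"turn":0},{"offset":[0,0.0005,0],"turn":0},{"offset":[0,0.0005,0],"turn":0}])

```text
time: 8.0
position: [600.6, 16.9, 136.8]
ee_rot: [-90.0, 0.0, -102.8]
wrist_force: [-1.1, -0.1, 6.5]
opening: 50.9
```

Call:
servo_tool(increments=[{"offset":[0,0,0],"turn":0},{"offset":[0,0,0],"turn":0},{"offset":[0,0,0],"turn":0},{"offset":[0,0,0],"turn":0},{"offset":[0,0,0],"turn":0},{"offset":[0,0,0],"turn":0},{"offset":[0,0,0],"turn":0},{"offset":[0,0,0],"turn":0}], hand=0)

```text
time: 8.8
position: [600.3, 16.9, 135.8]
ee_rot: [-90.0, -0.0, -102.8]
wrist_force: [0.4, -0.3, -0.6]
opening: 85.4
```

Call:
servo_tool(increments=[{"offset":[0,-0.01,0],"turn":0},{"offset":[0,-0.03,0],"turn":0},{"offset":[0,-0.06,0],"turn":0},{"offset":[0,-0.09,0],"turn":0},{"offset":[0,-0.115,0],"turn":0},{"offset":[0,-0.12,0],"turn":0},{"offset":[0,-0.12,0],"turn":0}])

```text
time: 9.5
position: [600.8, 16.9, 257.1]
ee_rot: [-89.9, 0.1, -102.8]
wrist_force: [-0.4, 0.8, -0.0]
opening: 85.6
```

Run:
```python
from h import *
to(597.5,310.8,220)
```

```text
t 9.5 pos [600.8  16.9 257.1] [ -89.9    0.1 -102.8] F [-0.4  0.8 -0. ] open 85.59113328921468 q7 -105.79569971637811
offset mm [-285.8   37.2  -68.6]
```

Call:
servo_tool(increments=[{"offset":[-0.02,0,-0.005],"turn":0},{"offset":[-0.06,0,-0.0145],"turn":0},{"offset":[-0.1,0,-0.024],"turn":0},{"offset":[-0.14,0.005,-0.0336],"turn":0},{"offset":[-0.18,0.01,-0.043],"turn":0},{"offset":[-0.22,0.02,-0.053],"turn":0},{"offset":[-0.26,0.03,-0.0624],"turn":0},{"offset":[-0.286,0.037,-0.0686],"turn":0}])

```text
time: 10.3
position: [594.5, 314.9, 216.0]
ee_rot: [-90.2, -0.0, -102.6]
wrist_force: [0.7, -0.3, -0.0]
opening: 85.3
```

Call:
servo_tool(increments=[{"offset":[0,0,0],"turn":0},{"offset":[0,0,0],"turn":0},{"offset":[0,0,0],"turn":0}])

```text
time: 10.6
position: [597.0, 308.7, 218.0]
ee_rot: [-90.0, -0.1, -103.0]
wrist_force: [0.1, -0.0, -0.7]
opening: 85.4
```

Run:
```python
from h import *
im,d=grab_frame("wrist");W=cloud("wrist",d);cv2.imwrite("pics/w2.png",im[...,::-1])
for m in masks_of("wrist","tin_center")[:2]:
    P=W[m["mask"]];P=P[~np.isnan(P[:,0])]
    if len(P):
        z=np.percentile(P[:,2],95);T=P[abs(P[:,2]-z)<5];print(m["score"],m["rect"],z,cv2.minEnclosingCircle(T[:,:2].astype(np.float32)),T.mean(0))
to(597.5,310.8,40)
im,d=grab_frame("top");W=cloud("top",d)
m=masks_of("top","spray_can_center")[0];P=W[m["mask"]];P=P[~np.isnan(P[:,0])]
T=P[P[:,2]>178];print("can",m["score"],np.percentile(P[:,2],98),cv2.minAreaRect(T[:,:2].astype(np.float32)))
```

```text
0.79 [281.3, 139.6, 357.0, 219.0] 91.69276486126115 ((599.5843505859375, 310.7604675292969), 30.274993896484375) [600.8 310.3  90.4]
t 10.7 pos [597.4 308.6 218.7] [ -90.    -0.1 -103. ] F [-0.8 -0.  -0.1] open 85.44681690420909 q7 -132.05546007273756
offset mm [ -2.4 178.7  -0.5]
can 0.62 186.48673908384725 ((600.5557250976562, 15.787544250488281), (50.520912170410156, 50.512779235839844), 43.21321105957031)
```

View pics/w2.png

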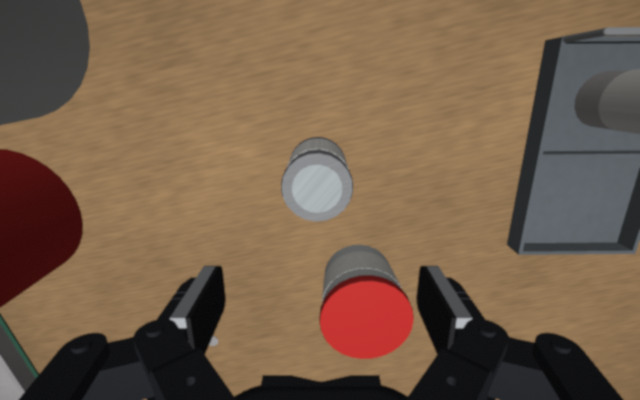

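Wrist view: the tin's top is at (317,185), between the fingers; the tub at (366,315) is well clear. Seen from above, the can stands at (600.6, 15.8).

Call:
servo_tool(increments=[{"offset":[-0.0025,0.03,0.0005],"turn":0},{"offset":[-0.0025,0.065,0.0005],"turn":0},{"offset":[-0.0025,0.1,0.0005],"turn":0},{"offset":[-0.0025,0.135,0.0005],"turn":0},{"offset":[-0.0025,0.16,0.0005],"turn":0},{"offset":[-0.0025,0.175,0.0005],"turn":0},{"offset":[-0.0025,0.175,0.0005],"turn":0},{"offset":[-0.0025,0.175,0.0005],"turn":0}])

```text
time: 11.6
position: [598.8, 313.4, 44.6]
ee_rot: [-89.9, 0.1, -102.9]
wrist_force: [0.1, 0.4, 0.6]
opening: 85.5
```

Call:
servo_tool(increments=[{"offset":[0,0,0],"turn":0},{"offset":[0,0,0],"turn":0},{"offset":[0,0,0],"turn":0},{"offset":[0,0,0],"turn":0},{"offset":[0,0,0],"turn":0},{"offset":[0,0,0],"turn":0},{"offset":[0,0,0],"turn":0},{"offset":[0,0,0],"turn":0}], hand=1, grip_force=45)

```text
time: 12.4
position: [599.1, 313.3, 45.7]
ee_rot: [-89.9, 0.1, -102.8]
wrist_force: [-0.1, -0.8, 7.4]
opening: 58.9
```

Call:
servo_tool(increments=[{"offset":[0,0,0],"turn":0},{"offset":[0,-0.01,0],"turn":0},{"offset":[0,-0.03,0],"turn":0},{"offset":[0,-0.06,0],"turn":0},{"offset":[0,-0.09,0],"turn":0},{"offset":[0,-0.1,0],"turn":0},{"offset":[0,-0.1,0],"turn":0}])

```text
time: 13.1
position: [598.7, 314.0, 145.5]
ee_rot: [-89.9, 0.1, -102.8]
wrist_force: [-0.1, 0.5, -3.2]
opening: 59.1
```

Run:
```python
from h import *
to(491.6,40.9,143)
```

```text
t 13.1 pos [598.7 314.  145.5] [ -89.9    0.1 -102.8] F [-0.1  0.5 -3.2] open 59.090693316718664 q7 -131.92530302102017
offset mm [290.    1.7 -43.9]
```

Call:
servo_tool(increments=[{"offset":[0.012,0,-0.0018],"turn":0},{"offset":[0.04,0,-0.006],"turn":0},{"offset":[0.07,0,-0.0106],"turn":0},{"offset":[0.1,0,-0.0151],"turn":0},{"offset":[0.13,0,-0.0197],"turn":0},{"offset":[0.16,0,-0.0242],"turn":0},{"offset":[0.19,0,-0.0288],"turn":0},{"offset":[0.22,0,-0.0333],"turn":0}])

```text
time: 13.9
position: [513.8, 103.8, 142.0]
ee_rot: [-90.2, -0.2, -102.9]
wrist_force: [-0.3, -0.2, -3.9]
opening: 59.2
```

Call:
servo_tool(increments=[{"offset":[0.03,0,-0.0045],"turn":0},{"offset":[0.055,0,-0.0083],"turn":0},{"offset":[0.07,0,-0.0106],"turn":0},{"offset":[0.07,0,-0.0106],"turn":0},{"offset":[0.07,0,-0.0106],"turn":0}])

```text
time: 14.4
position: [490.7, 40.7, 143.3]
ee_rot: [-90.0, 0.0, -102.8]
wrist_force: [0.0, 0.4, -3.0]
opening: 59.2
```

Run:
```python
from h import *
to(491.6,40.9,53)
im,d=grab_frame("scene")
cv2.imwrite("pics/s3.png",cv2.resize(im[120:320,180:440,::-1],None,fx=3,fy=3,interpolation=cv2.INTER_CUBIC))
```

```text
t 14.4 pos [490.7  40.7 143.3] [ -90.     0.  -102.8] F [ 0.   0.4 -3. ] open 59.159524916815734 q7 -111.32240406136327
offset mm [-0.4 90.3  0.9]
```

View pics/s3.png

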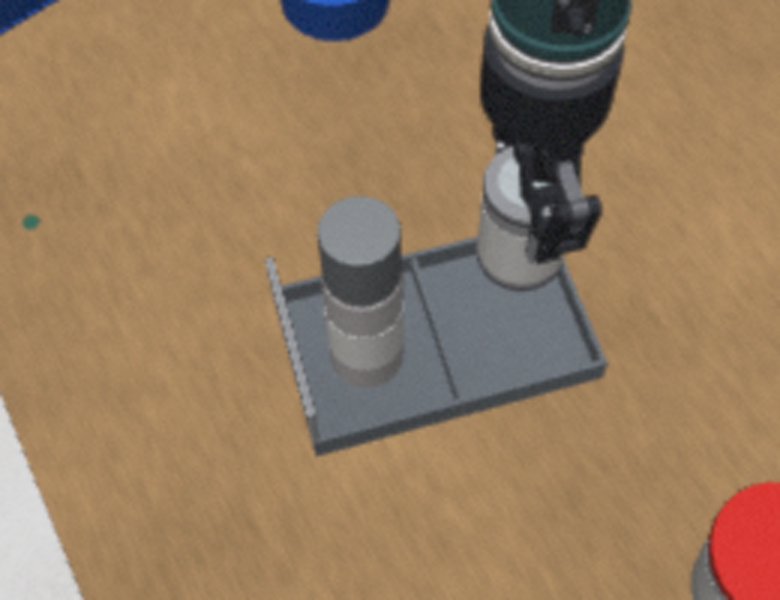

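Scene crop: the can stands upright in the back bay (base about (365,375)). The tin is held upright, with its base at about (520,280), above the front bay.

Call:
servo_tool(increments=[{"offset":[0,0.02,0],"turn":0},{"offset":[0,0.045,0],"turn":0},{"offset":[0,0.065,0],"turn":0},{"offset":[0,0.08,0],"turn":0},{"offset":[0,0.088,0],"turn":0},{"offset":[0,0.09,0],"turn":0},{"offset":[0,0.09,0],"turn":0}])

```text
time: 15.15
position: [491.3, 41.0, 53.8]
ee_rot: [-90.0, 0.0, -102.8]
wrist_force: [-0.2, 0.9, -3.5]
opening: 59.0
```

Call:
servo_tool(increments=[{"offset":[0,0.001,0],"turn":0},{"offset":[0,0.002,0],"turn":0},{"offset":[0,0.003,0],"turn":0},{"offset":[0,0.004,0],"turn":0},{"offset":[0,0.004,0],"turn":0}])

```text
time: 15.65
position: [490.7, 40.3, 49.8]
ee_rot: [-90.0, 0.0, -102.8]
wrist_force: [-0.2, 0.2, -3.5]
opening: 59.2
```

Call:
servo_tool(increments=[{"offset":[0,0.0005,0],"turn":0},{"offset":[0,0.001,0],"turn":0},{"offset":[0,0.001,0],"turn":0}])

```text
time: 15.95
position: [490.7, 40.3, 49.7]
ee_rot: [-90.0, 0.0, -102.8]
wrist_force: [-2.4, 0.0, 6.8]
opening: 59.0
```

Contact (force −3.5 → +6.8 N). Release, then straight up.

Call:
servo_tool(increments=[{"offset":[0,0,0],"turn":0},{"offset":[0,0,0],"turn":0},{"offset":[0,0,0],"turn":0},{"offset":[0,0,0],"turn":0},{"offset":[0,0,0],"turn":0},{"offset":[0,0,0],"turn":0},{"offset":[0,0,0],"turn":0},{"offset":[0,0,0],"turn":0}], hand=0)

```text
time: 16.75
position: [490.8, 40.3, 48.8]
ee_rot: [-90.0, -0.0, -102.8]
wrist_force: [-0.5, 0.1, 0.5]
opening: 85.2
```

Call:
servo_tool(increments=[{"offset":[0,-0.01,0],"turn":0},{"offset":[0,-0.03,0],"turn":0},{"offset":[0,-0.06,0],"turn":0},{"offset":[0,-0.1,0],"turn":0},{"offset":[0,-0.14,0],"turn":0},{"offset":[0,-0.17,0],"turn":0},{"offset":[0,-0.18,0],"turn":0},{"offset":[0,-0.18,0],"turn":0}])

```text
time: 17.55
position: [491.6, 40.4, 230.6]
ee_rot: [-89.8, 0.1, -102.8]
wrist_force: [0.4, -0.7, 0.1]
opening: 85.6
```

Run:
```python
from h import *
to(491.6,40.9,230)
im,d=grab_frame("scene");W=cloud("scene",d)
cv2.imwrite("pics/s4.png",im[...,::-1])
for q in("spray_can_center","tin_center","tub_center"):
    m=masks_of("scene",q)[0];P=W[m["mask"]];P=P[~np.isnan(P[:,0])]
    z=np.percentile(P[:,2],95);T=P[abs(P[:,2]-z)<6];r=cv2.minAreaRect(T[:,:2].astype(np.float32));print(q,m["score"],z,r)
    a=np.radians(12.6);e=np.array(r[0])-[547.2,28.5];print("  in tray",np.cos(a)*e[0]-np.sin(a)*e[1],np.sin(a)*e[0]+np.cos(a)*e[1])
```

```text
t 17.55 pos [491.6  40.4 230.6] [ -89.8    0.1 -102.8] F [ 0.4 -0.7  0.1] open 85.64609297757376 q7 -111.63308765154069
offset mm [-0.5  0.6 -0.1]
spray_can_center 0.61 186.55534860996204 ((600.8848876953125, 20.944847106933594), (50.107852935791016, 48.58735656738281), 11.47900676727295)
  in tray 54.04008730599461 4.337795068511293
tin_center 0.63 97.68613758067735 ((491.8581237792969, 43.2960205078125), (57.710811614990234, 55.301300048828125), 60.88602828979492)
  in tray -57.23671651426754 2.367228159813248
tub_center 0.85 91.26606221216417 ((455.84912109375, 296.05548095703125), (91.38594055175781, 88.27740478515625), 51.531314849853516)
  in tray -147.51627381182388 241.18430178551773
```

View pics/s4.png

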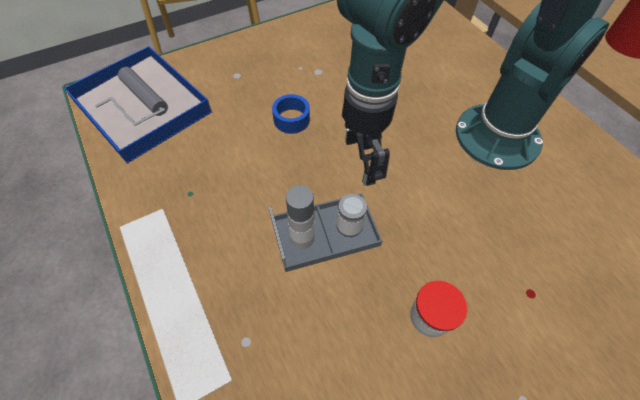

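Both stand upright in their bays, the can at (301,215) and the tin at (351,215). The tub at (440,308) is unmoved and the gripper is clear.

```bash
python3 -c "
from rig import arm
print(arm.sign_off())"
```

```text
the job is handed in; nothing more can be done
None
```

The spray can now stands in the back bay and the small tin in the front bay, set down in that order. I handed the job in at about 17.6 s of the 62 s allowed.

I gripped each one from above and lowered it slowly until the wrist force showed floor contact (about 6.5 N). Then I released it and lifted straight up.

**Last checks:**
- **Can:** upright, at x = +54 mm in the tray frame (back bay centre +54), about 4 mm off the centre line by the scene camera.
- **Tin:** upright, at x = −57 mm (front bay centre −54), about 2 mm off the centre line.
- **Tub:** unmoved to within 1 mm.
- **Gripper:** open and clear, with its tip at z = 231 mm and wrist force near zero.

**Disagreements:** the scene and top cameras differed by 3–5 mm in y throughout, and the measured heights read 2–4 mm high. That is small against the room left in the bays, about 25 mm around the can and 20 mm around the tin. No check failed.

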